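# Pack the beading kit into its case

### The job

Pack up the beading kit: put the round tin, the bead box, the ring box and the bead board clip from the bead mat each into the foam pocket of its own shape in the open case, so that each lies upright and flat on its pocket's floor. Set them down rather than dropping them, and leave the spinner and the trinket plate where they stand.

Things in the scene. Friction and masses are not known exactly. Their poses are not given: they have to be found in the camera images.
- tin_mid (a point): the small round pillbox-style aluminium tin, 46 mm across, 24 mm high, about 50 g. Starts upright on the grey bead mat (top 3 mm above the glass), within 0.5 rad of square to it. This point: its centre, 12 mm above its underside; z up.
- bead_box_mid (a point): the oblong clear flip-top box of turquoise beads, 54 x 28 mm, 24 mm high, about 45 g. Starts upright on the grey bead mat (top 3 mm above the glass), within 0.5 rad of square to it. This point: its centre, 12 mm above its underside; z up, x along its 54 mm length, y across its 28 mm width.
- ring_box_mid (a point): the square dark-red ring box with a gilt cross on its lid, 40 x 40 mm, 24 mm high, about 40 g; below the lid (lowest 11 mm) 38 x 38 mm. Starts upright on the grey bead mat (top 3 mm above the glass), within 0.5 rad of square to it. This point: its centre, 12 mm above its underside; z up, x and y square to its sides.
- clip_mid (a point): the steel bead board clip, T-shaped from above, 48 mm long, 24 mm high, 30 g, rigid: jaw bar 44 mm wide at x 12 to 24 mm, 13.5 mm high; stem 20 mm wide (x -24 to 12), pinched across y by its upright cheeks at x -14 to 12, 18 mm high. Starts upright on the grey bead mat (top 3 mm above the glass), within 0.5 rad of square to it. This point: its centre, 12 mm above its underside; z up, x from tails to jaws.
- pocket_round (a point): black foam insert, 84 x 84 mm, one of four lying two by two in the open plastic case, in varying corners. Round pocket, 62 mm across, 6 mm deep, for the tin. This point: middle of its yellow floor, 8.5 mm above the glass (foam top 14.5 mm, case walls 18 mm above the glass). z up, x and y along the case's sides.
- pocket_oblong (a point): black foam insert, 84 x 84 mm, one of four lying two by two in the open plastic case, in varying corners. Oblong pocket, 70 mm along x, 44 mm along y, 6 mm deep, for the bead box. This point: middle of its yellow floor, 8.5 mm above the glass (foam top 14.5 mm, case walls 18 mm above the glass). z up, x and y along the case's sides.
- pocket_square (a point): black foam insert, 84 x 84 mm, one of four lying two by two in the open plastic case, in varying corners. Square pocket, 56 x 56 mm, 6 mm deep, for the ring box. This point: middle of its yellow floor, 8.5 mm above the glass (foam top 14.5 mm, case walls 18 mm above the glass). z up, x and y along the case's sides.
- pocket_tee (a point): black foam insert, 84 x 84 mm, one of four lying two by two in the open plastic case, in varying corners. T-shaped pocket, 6 mm deep, for the clip, jaws to +x: crossbar 60 mm wide (y) at x 4 to 32 mm, stem 36 mm wide at x -32 to 4. This point: middle of its yellow floor, 8.5 mm above the glass (foam top 14.5 mm, case walls 18 mm above the glass). z up, x and y along the case's sides.
- plate: bystander: the cobalt-glazed ceramic trinket plate, 90 mm across, 14 mm high, loose on the glass; origin at the centre of its underside.
- spinner: bystander: the rose-tinted acrylic bead spinner, loose on the glass beyond the mat and the case: a base disc 110 mm across, a turning bowl 92 mm across and a spindle to 101 mm high, a lever brake with a red knob beside it; origin at the centre of its underside.
There are look-alikes about, which are no part of the job. Of the things that look like the part that bears bead_box_mid, take the one that is nearest to the robot's base at the start. Leave any red look-alike of the part that bears pocket_oblong alone.

How it is judged (in metres and radians):
At the end, for the whole second after the job is handed in: Each of the four things lies at rest in the pocket of its own shape: within 14 mm of the pocket's centre, upright within 0.1 rad, its underside on the pocket's floor (within 2.5 mm) (horizontal distance between tin_mid and pocket_round below 0.014 m and z of tin_mid in the frame of pocket_round between 0.009 and 0.0145 m and angle between each of tin_mid, bead_box_mid, ring_box_mid, clip_mid's own z axis and vertical below 0.1 rad and linear speed of each of tin, bead_box, ring_box, clip below 0.02 m/s and angular speed of each of tin, bead_box, ring_box, clip below 0.2 rad/s and horizontal distance between bead_box_mid and pocket_oblong below 0.014 m and z of bead_box_mid in the frame of pocket_oblong between 0.009 and 0.0145 m and horizontal distance between ring_box_mid and pocket_square below 0.014 m and z of ring_box_mid in the frame of pocket_square between 0.009 and 0.0145 m and horizontal distance between clip_mid and pocket_tee below 0.014 m and z of clip_mid in the frame of pocket_tee between 0.009 and 0.0145 m); the robot touches nothing.
It fails at once if a thing is let go (touching nothing) more than 20 mm above its pocket's floor ((horizontal distance between tin_mid and pocket_round below 0.04 m and z of tin_mid in the frame of pocket_round above 0.032 m and contact force between tin and anything else below 0.02 N) or (horizontal distance between bead_box_mid and pocket_oblong below 0.04 m and z of bead_box_mid in the frame of pocket_oblong above 0.032 m and contact force between bead_box and anything else below 0.02 N) or (horizontal distance between ring_box_mid and pocket_square below 0.04 m and z of ring_box_mid in the frame of pocket_square above 0.032 m and contact force between ring_box and anything else below 0.02 N) or (horizontal distance between clip_mid and pocket_tee below 0.04 m and z of clip_mid in the frame of pocket_tee above 0.032 m and contact force between clip and anything else below 0.02 N)).
It fails at once if the trinket plate is moved by more than 15 mm (distance of plate from where it was at the start of the episode above 0.015 m).
It fails at once if the spinner is moved by more than 15 mm (distance of spinner from where it was at the start of the episode above 0.015 m).
It also fails if it takes over 104 s, if anything falls off the work surface, if the arm or the gripper's body presses on something with over 40 N, if the wrist force passes 120 N, or if a joint passes its speed limit or range.

### The arm

A 7-joint arm with a two-finger parallel gripper is mounted at the origin on the work surface. World frame = base frame: x ahead of the robot, y to its left, z up, the work surface at z = 0. Lengths are in m, angles in degrees, forces in N, time in s.
With the tool pointing down it reaches from about 0.4 to 0.9 m from the base axis. Payload 5.5 kg.
Tool frame: the origin (TCP) lies on the centre line of the jaws, within the pads' length; the fingertips stand 17 mm ahead of it and the grasp point (between the pads) lies 2 mm behind it; z points along the fingers, y is the line along which they close (so a half turn about z gives the same grasp; the last joint's range is limited). The gripper opens to 85 mm and grips with 20 to 120 N. Pads are 22 mm wide; open, the fingers measure 114 mm over their backs; the gripper's body (76 mm by 85 mm) begins 54 mm behind the grasp point. The pads swing forward as they close: fully open they stand 13 mm farther back than shut.
Start: joints at [-53.904, 28.699, -24.465, 88.831, 12.651, 65.22, -12.049], TCP at [0.233, 0.607, 0.248] pointing down, gripper open.
Joint ranges: [-164.97, 164.97], [-17.58, 116.51], [-87.97, 89.64], [11.32, 138.91], [-80.73, 260.73], [10.89, 115.49], [-147.41, 147.41]. Speed limits (degrees/s): [147.25, 147.25, 180, 180, 180, 180, 180].

### API

Orientations are given as [roll, pitch, yaw] about the fixed x, y, z axes, in that order (R = Rz(yaw) Ry(pitch) Rx(roll)).
In Python, from station import sense, eyes, bot, models gives the robot as it stands.
- The arm moves only by the tool servo_tool, never from a script. Its arguments are lists of equal length, an entry for each row: "rotation": the turn, a rotation vector about the tool's x, y, z in rad, a list of three; "delta_pos": the shift along the tool's x, y, z in m, a list of three; "gripper": the finger opening in m, from 0 to 0.0854. In form: {"rotation": [[ax, ay, az], ...], "delta_pos": [[dx, dy, dz], ...], "gripper": [gripper, ...]}. A call has 1 to 20 rows; each row is the pose to reach, as a shift and turn from the pose commanded when the call began, along the tool's axes at that moment; what a row does not reach only later rows make up. A row lasts 1/8 s, in which the tool goes at most 62.5 mm and 10.7 degrees, less where a joint would pass 70% of its speed; a pose out of reach is approached as far as the arm can. A call with a gripper value outside its range is refused whole. The fingers move at their own pace and stop on an object; the grip force is fixed at half the most. Time passes only in rows, so rows that repeat a pose let the fingers close. It gives the time, the measured TCP pose, the force, the opening and the grip force at its end, in the units of the state.
- sense(): the state, without advancing time (a new reading comes with each control period).
- eyes.capture(name): name is "side" or "top"; returns a dict with "color" (480x640x3 uint8, blue, green, red), "camera_matrix" (3x3 intrinsics, pixels), "rvec" (rotation vector, rad) and "tvec" (3), from world to camera coordinates, as OpenCV has them. Camera axes: x right, y down, z forward; pixel columns grow to the right and rows downward; lengths in m; the calibration is good to about 2 mm. A picture is of the moment at which its call begins. There is no depth.
- bot.job_done(): hands the job in; it is judged then, once.
Trained networks look in a picture, given as the dict that the camera call returned (one of the last four; its "shot" number tells which), for a name from the list of things; names that differ only in an ending like _2 or _b are one class to them, and where a whole thing is asked for, a point or a joint stands for the part that bears it (a point fixed in the world has none). Each returns a list of dicts, best first, with "conf" (0 to 1); they miss things now and then, are a little off and sometimes report something else, mostly with a low value. They report only what shows in the picture. A call takes as long as a camera call. They do not tell look-alikes from the thing itself.
- models.masks_of(picture, target): "mask" (480x640 bool, what is visible of it) and "location" ([row, column] in pixels, amid what is visible of it).
- models.landmark_of(picture, target): "location" ([row, column] in pixels: a listed point, or the origin of a listed thing).
The state is a dict: "time": time; "q": joint angles; "joint_velocities": joint speeds; "tau": joint torques, N m; "tool_pos": TCP position; "tool_rot": TCP orientation; "wrist_force": force on the tool from outside, world axes, zero at the start; "moment": the same for the moment, N m; "grip_width": finger opening in m; "grasp_force": force on a finger pad.
Only numpy, scipy, OpenCV 4.12 (cv2) and the standard library are available. Lean on these libraries where they do the work, as an engineer would, in place of code of your own. Each camera call takes 0.05 s, during which the arm holds its last target. There are 200 camera calls.

## Working session

There is one attempt and no reset: what is moved stays moved. The work goes in short steps, Python scripts to look and compute and a tool call to move; the robot and the scene stay as the last step left them, time stands still between calls to the robot, and variables do not carry over. Pictures are saved under pics/ and viewed, at most 14 in all, crops included, and the job is handed in when it is done.

Besides the shell and the picture viewer there is one more tool, called after ">>>" in YAML: its name, and indented under it one key for each argument. servo_tool: Moves the arm, as the interface text tells. Its arguments: {"type":"object","properties":{"rotation":{"type":"array"},"delta_pos":{"type":"array"},"gripper":{"type":"array"}},"required":["rotation","delta_pos","gripper"]}

```bash
mkdir -p pics; cat > h.py <<'E'
import numpy as np, cv2
from station import sense, eyes, bot, models
def ray(p,rc):
    R=cv2.Rodrigues(np.array(p["rvec"],float))[0]; t=np.array(p["tvec"],float).ravel()
    u=cv2.undistortPoints(np.array([[[rc[1],rc[0]]]],float),np.array(p["camera_matrix"],float),None).ravel()
    return -R.T@t, R.T@np.array([u[0],u[1],1])
def at(p,rc,z):
    c,d=ray(p,rc); return c+d*(z-c[2])/d[2]
def proj(p,X):
    return cv2.projectPoints(np.array(X,float).reshape(-1,3),np.array(p["rvec"],float),np.array(p["tvec"],float),np.array(p["camera_matrix"],float),None)[0].reshape(-1,2)
E
python3 - <<'E'
from h import *
s=sense();print({k:np.round(s[k],3) for k in("time","tool_pos","tool_rot","grip_width","q")})
Z={"tin_mid":.015,"bead_box_mid":.015,"ring_box_mid":.015,"clip_mid":.015,"pocket_round":.0085,"pocket_oblong":.0085,"pocket_square":.0085,"pocket_tee":.0085,"plate":0,"spinner":0}
for n in("top","side"):
    p=eyes.capture(n);cv2.imwrite(f"pics/{n}0.png",p["color"]);print(n,"cam",ray(p,[240,320])[0].round(3))
    for t,z in Z.items():
        print(t,[(round(d["conf"],2),np.round(d["location"]).tolist(),at(p,d["location"],z)[:2].round(3).tolist()) for d in models.landmark_of(p,t)[:4]])
E
```

```text
{'time': np.float64(0.0), 'tool_pos': array([0.233, 0.606, 0.247]), 'tool_rot': array([-1.79890e+02, -4.00000e-03,  1.58988e+02]), 'grip_width': np.float64(0.085), 'q': array([-53.902,  28.754, -24.455,  88.89 ,  12.652,  65.219, -12.048])}
top cam [0.559 0.077 1.063]
tin_mid [(0.79, [258.0, 437.0], [0.56, -0.206]), (0.23, [310.0, 218.0], [0.442, 0.277])]
bead_box_mid [(0.94, [306.0, 435.0], [0.454, -0.201]), (0.45, [296.0, 339.0], [0.475, 0.011])]
ring_box_mid [(0.72, [158.0, 347.0], [0.781, -0.005])]
clip_mid [(0.85, [307.0, 483.0], [0.453, -0.307])]
pocket_round [(0.64, [265.0, 246.0], [0.542, 0.217])]
pocket_oblong [(0.6, [328.0, 143.0], [0.4, 0.443])]
pocket_square [(0.96, [312.0, 214.0], [0.436, 0.285])]
pocket_tee [(0.88, [300.0, 257.0], [0.464, 0.192])]
plate [(0.85, [298.0, 344.0], [0.469, -0.001])]
spinner [(0.7, [158.0, 343.0], [0.784, 0.003])]
side cam [ 0.473 -0.528  0.731]
tin_mid [(0.89, [369.0, 326.0], [0.558, -0.206])]
bead_box_mid [(0.89, [284.0, 330.0], [0.604, -0.036]), (0.62, [376.0, 261.0], [0.449, -0.195])]
ring_box_mid [(0.68, [431.0, 347.0], [0.565, -0.312])]
clip_mid []
pocket_round [(0.61, [199.0, 280.0], [0.548, 0.221])]
pocket_oblong [(0.89, [180.0, 265.0], [0.523, 0.293]), (0.6, [191.0, 235.0], [0.45, 0.273]), (0.58, [147.0, 207.0], [0.397, 0.449])]
pocket_square [(0.78, [190.0, 232.0], [0.443, 0.275])]
pocket_tee [(0.74, [278.0, 262.0], [0.477, 0.01]), (0.6, [214.0, 242.0], [0.458, 0.193])]
plate [(0.97, [280.0, 260.0], [0.472, 0.012])]
spinner [(0.77, [260.0, 412.0], [0.786, -0.005])]
```

View pics/top0.png

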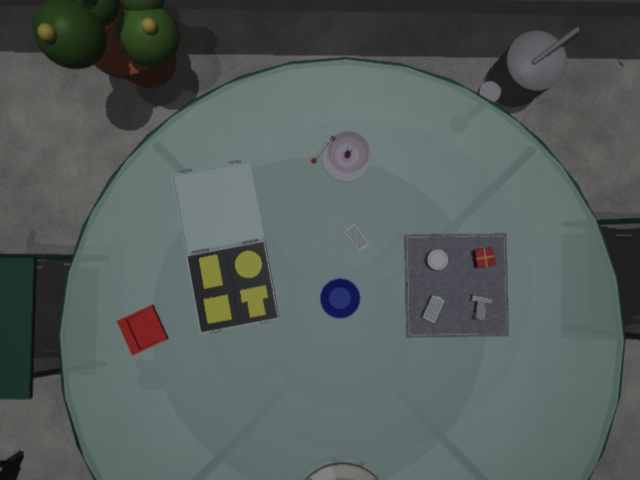

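View pics/side0.png

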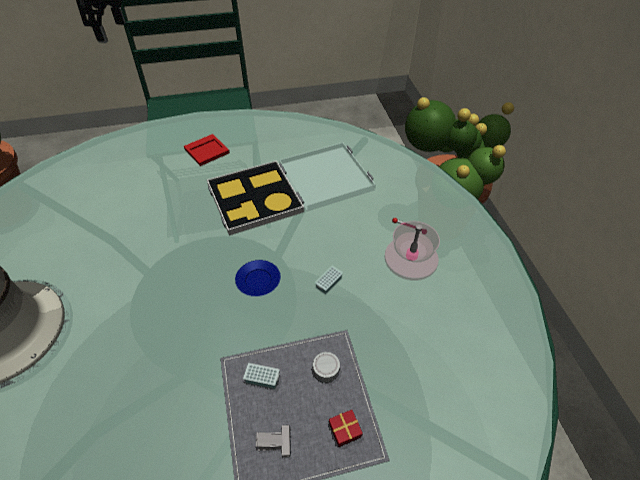

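The top view shows, on the mat, the tin (438,259), the bead box nearest the base (433,308), the ring box (485,257) and the clip with its jaws toward +x (482,305). The case pockets are oblong (210,271), round (248,265), square (217,309) and tee (254,302), turned about +8°. The red tray (143,329) and the box at (357,237) are look-alikes. Next I fit the outlines to both views.

```bash
cat > fit.py <<'E'
from h import *
from scipy.optimize import minimize
def rect(x0,x1,y0,y1): return np.array([[x0,y0],[x1,y0],[x1,y1],[x0,y1]],float)
circ=lambda r:np.array([[r*np.cos(a),r*np.sin(a)] for a in np.linspace(0,2*np.pi,36)])
# prisms: (outline, z0, z1) relative to the underside
OBJ={"tin_mid":[(circ(.023),0,.024)],"bead_box_mid":[(rect(-.027,.027,-.014,.014),0,.024)],
"ring_box_mid":[(rect(-.02,.02,-.02,.02),.011,.024),(rect(-.019,.019,-.019,.019),0,.011)],
"clip_mid":[(rect(.012,.024,-.022,.022),0,.0135),(rect(-.024,.012,-.01,.01),0,.006),(rect(-.014,.012,-.01,.01),0,.018)]}
def place(o,q): 
    c,s=np.cos(q[2]),np.sin(q[2]); return o@np.array([[c,s],[-s,c]])+q[:2]
S=8
def render(p,prisms,q,zb,roi):
    r0,c0,h,w=roi; im=np.zeros((h*S,w*S),np.uint8)
    for o,z0,z1 in prisms:
        o=place(o,q); X=np.vstack([np.c_[o,np.full(len(o),zb+z)] for z in(z0,z1)])
        u=(proj(p,X)-[c0,r0]+.5)*S-.5
        cv2.fillConvexPoly(im,cv2.convexHull(u.round().astype(np.int32)),255)
    return cv2.resize(im,(w,h),interpolation=cv2.INTER_AREA)/255.
def roi_of(m):
    x,y,w,h=cv2.boundingRect(m.astype(np.uint8)); return y-8,x-8,h+16,w+16
def fit(views,prisms,zb,x0,yaws=np.radians([-25,-10,0,10,25]),circle=False):
    V=[(p,m,roi_of(m)) for p,m in views]
    def cost(q):
        e=0
        for p,m,(r,c,h,w) in V:
            mm=m[r:r+h,c:c+w]; e+=np.abs(render(p,prisms,q,zb,(r,c,h,w)[:2]+mm.shape)-mm).sum()/mm.sum()
        return e/len(V)
    best=None
    for y in ([0] if circle else yaws):
        q0=np.r_[x0,y]; sim=q0+np.array([[0,0,0],[.006,0,0],[0,.006,0],[0,0,.15]])
        b=minimize(cost,q0,method="Nelder-Mead",options=dict(initial_simplex=sim,maxiter=120,xatol=1e-4,fatol=1e-4))
        if best is None or b.fun<best.fun: best=b
    return best
E
python3 - <<'E'
from fit import *
P={n:eyes.capture(n) for n in("top","side")}
G={"tin_mid":(.56,-.206),"bead_box_mid":(.452,-.198),"ring_box_mid":(.563,-.312),"clip_mid":(.453,-.307)}
for t,g in G.items():
    vs=[]
    for n,p in P.items():
        ds=[d for d in models.masks_of(p,t) if np.hypot(*(at(p,d["location"],.015)[:2]-g))<.025]
        if ds: vs.append((n,p,ds[0]["mask"]))
    for sel in ([v] for v in vs): 
        b=fit([(p,m) for _,p,m in sel],OBJ[t],.003,g,circle=t[0]=="t");print(t,sel[0][0],sel[0][2].sum(),b.x[:2].round(4),np.degrees(b.x[2]).round(1),round(b.fun,3))
    if len(vs)>1:
        b=fit([(p,m) for _,p,m in vs],OBJ[t],.003,g,circle=t[0]=="t");print("  both",b.x[:2].round(4),np.degrees(b.x[2]).round(1),round(b.fun,3))
# pockets: all four yellow floors
from cv2 import connectedComponentsWithStats as cc
for n,p in P.items():
    hsv=cv2.cvtColor(p["color"],cv2.COLOR_BGR2HSV); m=cv2.inRange(hsv,(22,120,70),(38,255,255))
    k,l,st,ce=cc(m)
    for i in range(1,k):
        X=at(p,ce[i][::-1],.0085)
        if st[i][4]>60 and .35<X[0]<.62 and .1<X[1]<.4:
            c=cv2.findContours((l==i).astype(np.uint8),0,1)[0][0].reshape(-1,2)
            w=np.array([at(p,q[::-1],.0085)[:2] for q in c],np.float32); r=cv2.minAreaRect(w)
            print(n,"yellow",X[:2].round(4),"rect c",np.round(r[0],4),np.round(r[1],3),round(r[2],1))
E
```

```text
tin_mid top 381 [ 0.5577 -0.2039] 5.7 0.062
tin_mid side 613 [ 0.5579 -0.202 ] 8.2 0.168
  both [ 0.5576 -0.2039] 7.7 0.118
bead_box_mid top 404 [ 0.4505 -0.1954] -24.8 0.077
ring_box_mid top 379 [ 0.5635 -0.3078] 8.2 0.065
ring_box_mid side 816 [ 0.563  -0.3077] 9.5 0.048
  both [ 0.5633 -0.3076] 9.0 0.058
clip_mid top 303 [ 0.4527 -0.3009] -8.3 0.178
clip_mid side 715 [ 0.4523 -0.3013] -9.9 0.129
  both [ 0.4525 -0.3012] -9.2 0.157
top yellow [0.5436 0.2134] rect c [0.5445 0.2131] [0.06  0.058] 0.8
top yellow [0.527  0.2965] rect c [0.5272 0.2965] [0.071 0.044] 11.3
top yellow [0.4641 0.1979] rect c [0.4604 0.197 ] [0.063 0.059] 11.8
top yellow [0.4439 0.2798] rect c [0.4441 0.2799] [0.057 0.056] 11.1
side yellow [0.5246 0.2992] rect c [0.5248 0.2997] [0.07  0.042] 11.8
side yellow [0.4415 0.2826] rect c [0.4413 0.2831] [0.056 0.054] 11.7
side yellow [0.5416 0.2163] rect c [0.5415 0.2163] [0.055 0.061] 77.6
side yellow [0.4624 0.2007] rect c [0.4583 0.2002] [0.064 0.058] 11.5
```

```bash
cat > go.py <<'E'
import sys
from h import *
from scipy.spatial.transform import Rotation as Ro
s=sense(); R=Ro.from_euler("xyz",s["tool_rot"],degrees=True); t=np.array(s["tool_pos"])
print("q7",np.round(s["q"],0),"t",round(s["time"],1),"grip",np.round([s["grip_width"],s["grasp_force"]],4),"pos",t.round(4),np.round(s["tool_rot"],1))
for a in sys.argv[1:]:
    x,y,z,w=map(float,a.split(","))
    print(a,"rot",(R.inv()*Ro.from_euler("xyz",[180,0,w],degrees=True)).as_rotvec().round(3).tolist(),"d",R.inv().apply(np.array([x,y,z])-t).round(4).tolist())
E
python3 go.py .5,.1,.2,155 .4505,-.1954,.13,155 .4505,-.1954,.028,155
```

```text
q7 [-54.  29. -24.  89.  13.  65. -12.] t 1.6 grip [0.0853 0.    ] pos [0.2331 0.6068 0.2483] [180.  -0. 159.]
.5,.1,.2,155 rot [0.0, -0.0, 0.07] d [-0.4309, -0.3774, 0.0483]
.4505,-.1954,.13,155 rot [0.0, -0.0, 0.07] d [-0.4906, -0.6709, 0.1183]
.4505,-.1954,.028,155 rot [0.0, -0.0, 0.07] d [-0.4906, -0.6709, 0.2203]
```

>>> servo_tool:
  rotation:
    - [0,0,0.07]
    - [0,0,0.07]
    - [0,0,0.07]
    - [0,0,0.07]
    - [0,0,0.07]
    - [0,0,0.07]
    - [0,0,0.07]
    - [0,0,0.07]
    - [0,0,0.07]
    - [0,0,0.07]
    - [0,0,0.07]
    - [0,0,0.07]
    - [0,0,0.07]
    - [0,0,0.07]
    - [0,0,0.07]
    - [0,0,0.07]
    - [0,0,0.07]
    - [0,0,0.07]
  delta_pos:
    - [-0.431,-0.377,0.048]
    - [-0.431,-0.377,0.048]
    - [-0.431,-0.377,0.048]
    - [-0.431,-0.377,0.048]
    - [-0.431,-0.377,0.048]
    - [-0.431,-0.377,0.048]
    - [-0.431,-0.377,0.048]
    - [-0.431,-0.377,0.048]
    - [-0.431,-0.377,0.048]
    - [-0.431,-0.377,0.048]
    - [-0.491,-0.671,0.118]
    - [-0.491,-0.671,0.118]
    - [-0.491,-0.671,0.118]
    - [-0.491,-0.671,0.118]
    - [-0.491,-0.671,0.118]
    - [-0.491,-0.671,0.118]
    - [-0.491,-0.671,0.118]
    - [-0.491,-0.671,0.118]
  gripper: [0.085,0.085,0.085,0.085,0.085,0.085,0.085,0.085,0.085,0.085,0.085,0.085,0.085,0.085,0.085,0.085,0.085,0.085]

```text
time: 3.85
tool_pos: [0.4517, -0.1936, 0.1306]
tool_rot: [179.9, 0.0, 155.2]
wrist_force: [0.1, 0.4, 1.3]
grip_width: 0.0852
grasp_force: 0.0
```

```bash
python3 go.py .4505,-.1954,.06,155 .4505,-.1954,.028,155
```

```text
q7 [ 22.  20.  -2. 118.   1.  42.  84.] t 3.9 grip [0.0852 0.    ] pos [ 0.4517 -0.1936  0.1306] [179.9   0.  155.2]
.4505,-.1954,.06,155 rot [0.001, 0.0, 0.003] d [0.0004, -0.0022, 0.0706]
.4505,-.1954,.028,155 rot [0.001, 0.0, 0.003] d [0.0004, -0.0023, 0.1026]
```

>>> servo_tool:
  rotation:
    - [0,0,0]
    - [0,0,0]
    - [0,0,0]
    - [0,0,0]
    - [0,0,0]
    - [0,0,0]
    - [0,0,0]
    - [0,0,0]
    - [0,0,0]
    - [0,0,0]
    - [0,0,0]
    - [0,0,0]
    - [0,0,0]
    - [0,0,0]
  delta_pos:
    - [0,0,0.04]
    - [0,0,0.08]
    - [0,0,0.095]
    - [0,0,0.102]
    - [0,0,0.102]
    - [0,0,0.102]
    - [0,0,0.102]
    - [0,0,0.102]
    - [0,0,0.102]
    - [0,0,0.102]
    - [0,0,0.102]
    - [0,0,0.095]
    - [0,0,0.06]
    - [0,0,0.02]
  gripper: [0.07,0.06,0.06,0.06,0.05,0.015,0.015,0.015,0.015,0.015,0.015,0.015,0.015,0.015]

```text
time: 5.6
tool_pos: [0.4501, -0.1955, 0.1112]
tool_rot: [-180.0, -0.1, 155.0]
wrist_force: [0.5, 0.5, -0.1]
grip_width: 0.0267
grasp_force: 59.3
```

```bash
python3 go.py .526,.298,.11,191.3; python3 - <<'E'
from h import *
p=eyes.capture("side");cv2.imwrite("pics/s1.png",cv2.resize(p["color"][150:480,130:490],None,fx=1.7,fy=1.7))
E
```

```text
q7 [ 22.  22.  -2. 118.   1.  40.  84.] t 5.6 grip [2.67000e-02 5.93022e+01] pos [ 0.4501 -0.1955  0.1112] [-1.80e+02 -1.00e-01  1.55e+02]
.526,.298,.11,191.3 rot [0.0, -0.001, -0.634] d [0.1401, 0.4792, 0.0013]
```

View pics/s1.png

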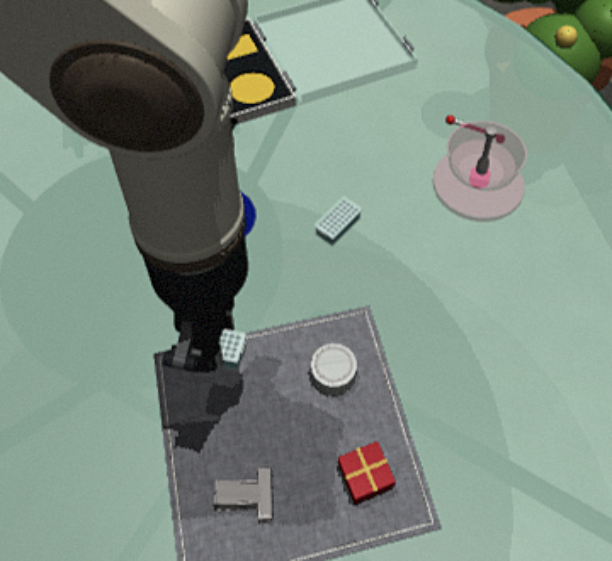

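The bead box is held level (crop (232,345)) and the other parts haven't moved.

>>> servo_tool:
  rotation:
    - [0,0,-0.15]
    - [0,0,-0.3]
    - [0,0,-0.45]
    - [0,0,-0.6]
    - [0,0,-0.634]
    - [0,0,-0.634]
    - [0,0,-0.634]
    - [0,0,-0.634]
    - [0,0,-0.634]
    - [0,0,-0.634]
    - [0,0,-0.634]
    - [0,0,-0.634]
    - [0,0,-0.634]
    - [0,0,-0.634]
    - [0,0,-0.634]
    - [0,0,-0.634]
    - [0,0,-0.634]
    - [0,0,-0.634]
  delta_pos:
    - [0.014,0.048,0]
    - [0.028,0.096,0]
    - [0.042,0.144,0]
    - [0.056,0.192,0]
    - [0.07,0.24,0]
    - [0.084,0.288,0]
    - [0.098,0.336,0]
    - [0.112,0.384,0]
    - [0.126,0.432,0]
    - [0.135,0.46,0]
    - [0.14,0.479,0]
    - [0.14,0.479,0]
    - [0.14,0.479,0]
    - [0.14,0.479,0.03]
    - [0.14,0.479,0.055]
    - [0.14,0.479,0.067]
    - [0.14,0.479,0.067]
    - [0.14,0.479,0.067]
  gripper: [0.015,0.015,0.015,0.015,0.015,0.015,0.015,0.015,0.015,0.015,0.015,0.015,0.015,0.015,0.015,0.015,0.015,0.015]

```text
time: 7.9
tool_pos: [0.5273, 0.2976, 0.0442]
tool_rot: [180.0, 0.1, -168.7]
wrist_force: [-0.2, -0.8, 0.8]
grip_width: 0.0268
grasp_force: 59.3
```

```bash
python3 go.py .526,.298,.034,191.3; python3 - <<'E'
from h import *
p=eyes.capture("side");cv2.imwrite("pics/s2.png",cv2.resize(p["color"][100:300,150:400],None,fx=3,fy=3))
E
```

```text
q7 [-21.  38. -14. 103.  13.  41.  59.] t 7.9 grip [2.68000e-02 5.92923e+01] pos [0.5273 0.2976 0.0442] [ 1.800e+02  1.000e-01 -1.687e+02]
.526,.298,.034,191.3 rot [0.0, 0.001, -0.001] d [0.0012, 0.0006, 0.0102]
```

View pics/s2.png

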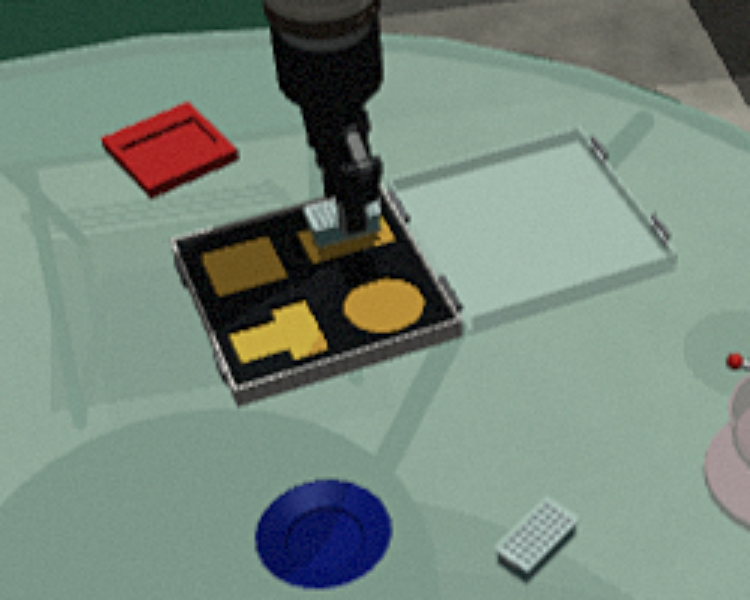

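>>> servo_tool:
  rotation:
    - [0,0,0]
    - [0,0,0]
    - [0,0,0]
    - [0,0,0]
    - [0,0,0]
    - [0,0,0]
    - [0,0,0]
    - [0,0,0]
    - [0,0,0]
    - [0,0,0]
  delta_pos:
    - [0,0,0.005]
    - [0,0,0.009]
    - [0,0,0.01]
    - [0,0,0.01]
    - [0,0,0.01]
    - [0,0,0.01]
    - [0,0,0.01]
    - [0,0,0]
    - [0,0,-0.04]
    - [0,0,-0.08]
  gripper: [0.015,0.015,0.015,0.015,0.045,0.045,0.045,0.05,0.06,0.06]

```text
time: 9.2
tool_pos: [0.5263, 0.2975, 0.1244]
tool_rot: [-180.0, -0.0, -168.7]
wrist_force: [0.3, -0.4, -0.7]
grip_width: 0.0599
grasp_force: 0.0
```

```bash
python3 go.py .4495,-.3007,.12,170.8
```

```text
q7 [-20.  31. -16. 101.  11.  49.  61.] t 9.2 grip [0.0599 0.    ] pos [0.5263 0.2975 0.1244] [-180.    -0.  -168.7]
.4495,-.3007,.12,170.8 rot [-0.0, -0.001, 0.358] d [0.1926, -0.5716, 0.0046]
```

>>> servo_tool:
  rotation:
    - [0,0,0.1]
    - [0,0,0.2]
    - [0,0,0.3]
    - [0,0,0.358]
    - [0,0,0.358]
    - [0,0,0.358]
    - [0,0,0.358]
    - [0,0,0.358]
    - [0,0,0.358]
    - [0,0,0.358]
    - [0,0,0.358]
    - [0,0,0.358]
    - [0,0,0.358]
    - [0,0,0.358]
    - [0,0,0.358]
    - [0,0,0.358]
    - [0,0,0.358]
    - [0,0,0.358]
    - [0,0,0.358]
    - [0,0,0.358]
  delta_pos:
    - [0.193,-0.572,0.003]
    - [0.193,-0.572,0.003]
    - [0.193,-0.572,0.003]
    - [0.193,-0.572,0.003]
    - [0.193,-0.572,0.003]
    - [0.193,-0.572,0.003]
    - [0.193,-0.572,0.003]
    - [0.193,-0.572,0.003]
    - [0.193,-0.572,0.003]
    - [0.193,-0.572,0.003]
    - [0.193,-0.572,0.003]
    - [0.193,-0.572,0.003]
    - [0.193,-0.572,0.003]
    - [0.193,-0.572,0.03]
    - [0.193,-0.572,0.06]
    - [0.193,-0.572,0.085]
    - [0.193,-0.572,0.095]
    - [0.193,-0.572,0.095]
    - [0.193,-0.572,0.095]
    - [0.193,-0.572,0.095]
  gripper: [0.06,0.06,0.06,0.06,0.06,0.06,0.06,0.06,0.06,0.06,0.06,0.06,0.06,0.06,0.06,0.06,0.06,0.06,0.06,0.04]

```text
time: 11.7
tool_pos: [0.4502, -0.3015, 0.0293]
tool_rot: [-180.0, 0.1, 170.8]
wrist_force: [-0.4, -0.3, -0.7]
grip_width: 0.0427
grasp_force: 0.0
```

>>> servo_tool:
  rotation:
    - [0,0,0]
    - [0,0,0]
    - [0,0,0]
    - [0,0,0]
    - [0,0,0]
    - [0,0,0]
    - [0,0,0]
    - [0,0,0]
    - [0,0,0]
  delta_pos:
    - [0,0,0]
    - [0,0,0]
    - [0,0,0]
    - [0,0,0]
    - [0,0,0]
    - [0,0,0]
    - [0,0,-0.01]
    - [0,0,-0.05]
    - [0,0,-0.09]
  gripper: [0.01,0.01,0.01,0.01,0.01,0.01,0.01,0.01,0.01]

```text
time: 12.82
tool_pos: [0.449, -0.301, 0.1194]
tool_rot: [180.0, -0.0, 170.8]
wrist_force: [-0.6, 0.1, -0.0]
grip_width: 0.0178
grasp_force: 58.8
```

```bash
python3 go.py .4571,.198,.118,191.3; python3 - <<'E'
from h import *
p=eyes.capture("side");cv2.imwrite("pics/s3.png",cv2.resize(p["color"][180:480,150:470],None,fx=2,fy=2))
E
```

```text
q7 [ 34.  25.  -3. 111.   2.  44. 110.] t 12.8 grip [1.78000e-02 5.87795e+01] pos [ 0.449  -0.301   0.1194] [180.   -0.  170.8]
.4571,.198,.118,191.3 rot [0.001, -0.001, -0.358] d [0.0719, 0.4938, 0.0017]
```

View pics/s3.png

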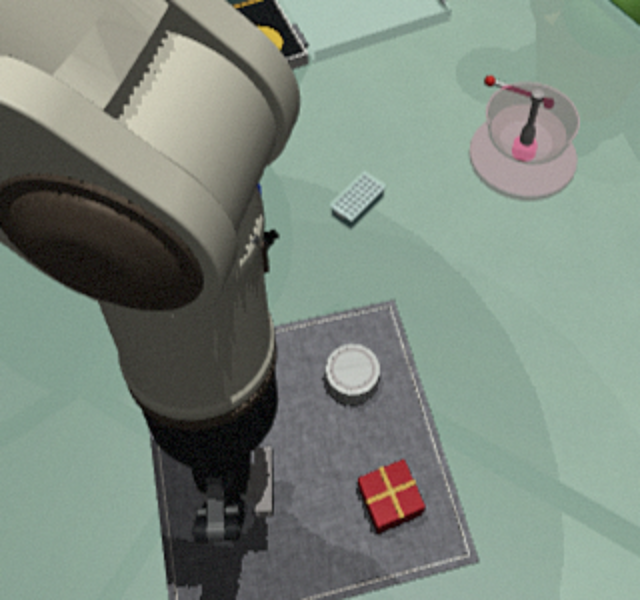

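The clip is held level, jaws toward +x (crop (262,480)).

>>> servo_tool:
  rotation:
    - [0,0,-0.1]
    - [0,0,-0.2]
    - [0,0,-0.3]
    - [0,0,-0.358]
    - [0,0,-0.358]
    - [0,0,-0.358]
    - [0,0,-0.358]
    - [0,0,-0.358]
    - [0,0,-0.358]
    - [0,0,-0.358]
    - [0,0,-0.358]
    - [0,0,-0.358]
    - [0,0,-0.358]
    - [0,0,-0.358]
    - [0,0,-0.358]
    - [0,0,-0.358]
    - [0,0,-0.358]
  delta_pos:
    - [0.007,0.05,0]
    - [0.014,0.1,0]
    - [0.021,0.15,0]
    - [0.028,0.2,0]
    - [0.035,0.25,0]
    - [0.042,0.3,0]
    - [0.049,0.35,0]
    - [0.056,0.4,0]
    - [0.065,0.45,0]
    - [0.071,0.493,0]
    - [0.071,0.493,0]
    - [0.071,0.493,0]
    - [0.071,0.493,0.03]
    - [0.071,0.493,0.055]
    - [0.071,0.493,0.075]
    - [0.071,0.493,0.075]
    - [0.071,0.493,0.075]
  gripper: [0.01,0.01,0.01,0.01,0.01,0.01,0.01,0.01,0.01,0.01,0.01,0.01,0.01,0.01,0.01,0.01,0.01]

```text
time: 15.0
tool_pos: [0.4588, 0.1961, 0.0439]
tool_rot: [-180.0, 0.0, -168.8]
wrist_force: [-0.2, 0.2, 0.3]
grip_width: 0.0182
grasp_force: 58.8
```

```bash
python3 go.py .4571,.1975,.034,191.3; python3 - <<'E'
from h import *
p=eyes.capture("side");cv2.imwrite("pics/s4.png",cv2.resize(p["color"][130:270,170:340],None,fx=4,fy=4))
E
```

```text
q7 [-14.  30. -14. 118.  13.  33.  63.] t 15.0 grip [1.82000e-02 5.88431e+01] pos [0.4588 0.1961 0.0439] [-180.     0.  -168.8]
.4571,.1975,.034,191.3 rot [-0.0, 0.001, -0.002] d [0.0014, 0.0018, 0.0099]
```

View pics/s4.png

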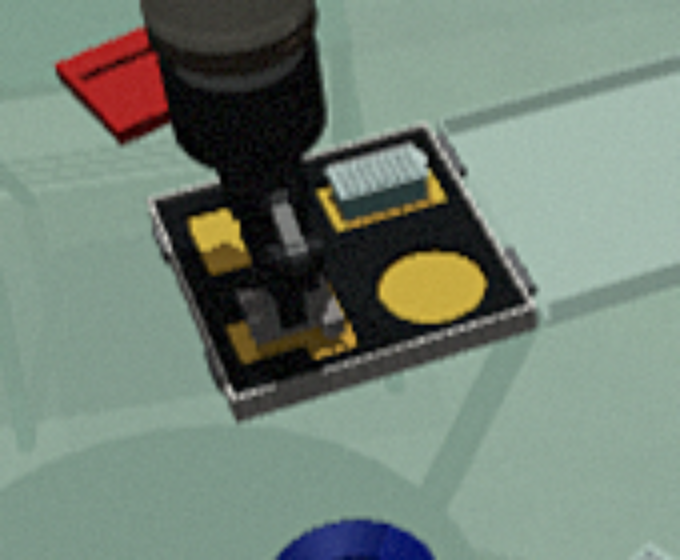

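The bead box sits flat in its pocket (crop (380,185)) and the clip is over the tee pocket (290,310).

>>> servo_tool:
  rotation:
    - [0,0,0]
    - [0,0,0]
    - [0,0,0]
    - [0,0,0]
    - [0,0,0]
    - [0,0,0]
    - [0,0,0]
    - [0,0,0]
    - [0,0,0]
    - [0,0,0]
  delta_pos:
    - [0.001,0.001,0.005]
    - [0.001,0.001,0.009]
    - [0.001,0.001,0.01]
    - [0.001,0.001,0.01]
    - [0.001,0.001,0.01]
    - [0.001,0.001,0.01]
    - [0.001,0.001,0.01]
    - [0.001,0.001,0]
    - [0.001,0.001,-0.04]
    - [0.001,0.001,-0.08]
  gripper: [0.01,0.01,0.01,0.01,0.035,0.035,0.035,0.04,0.06,0.07]

```text
time: 16.3
tool_pos: [0.4567, 0.1976, 0.1245]
tool_rot: [180.0, -0.1, -168.7]
wrist_force: [0.9, -0.7, 0.4]
grip_width: 0.0701
grasp_force: 0.0
```

```bash
python3 go.py .5633,-.3076,.12,189 .5633,-.3076,.12,99
```

```text
q7 [-12.  22. -17. 116.  10.  43.  66.] t 16.3 grip [0.0701 0.    ] pos [0.4567 0.1976 0.1245] [ 1.800e+02 -1.000e-01 -1.687e+02]
.5633,-.3076,.12,189 rot [0.0, -0.001, 0.04] d [-0.0055, -0.5163, 0.0044]
.5633,-.3076,.12,99 rot [-0.001, -0.001, 1.611] d [-0.0055, -0.5163, 0.0044]
```

>>> servo_tool:
  rotation:
    - [0,0,0.04]
    - [0,0,0.04]
    - [0,0,0.04]
    - [0,0,0.04]
    - [0,0,0.04]
    - [0,0,0.04]
    - [0,0,0.04]
    - [0,0,0.04]
    - [0,0,0.04]
    - [0,0,0.04]
    - [0,0,0.04]
    - [0,0,0.04]
    - [0,0,0.04]
    - [0,0,0.04]
    - [0,0,0.04]
    - [0,0,0.04]
    - [0,0,0.04]
    - [0,0,0.04]
    - [0,0,0.04]
    - [0,0,0.04]
  delta_pos:
    - [-0.005,-0.516,0.003]
    - [-0.005,-0.516,0.003]
    - [-0.005,-0.516,0.003]
    - [-0.005,-0.516,0.003]
    - [-0.005,-0.516,0.003]
    - [-0.005,-0.516,0.003]
    - [-0.005,-0.516,0.003]
    - [-0.005,-0.516,0.003]
    - [-0.005,-0.516,0.003]
    - [-0.005,-0.516,0.003]
    - [-0.005,-0.516,0.003]
    - [-0.005,-0.516,0.003]
    - [-0.005,-0.516,0.003]
    - [-0.005,-0.516,0.03]
    - [-0.005,-0.516,0.06]
    - [-0.005,-0.516,0.085]
    - [-0.005,-0.516,0.095]
    - [-0.005,-0.516,0.095]
    - [-0.005,-0.516,0.095]
    - [-0.005,-0.516,0.095]
  gripper: [0.07,0.07,0.07,0.07,0.07,0.07,0.07,0.07,0.07,0.07,0.07,0.07,0.07,0.07,0.07,0.07,0.07,0.07,0.07,0.055]

```text
time: 18.8
tool_pos: [0.5639, -0.3078, 0.0295]
tool_rot: [-179.9, 0.1, -171.0]
wrist_force: [0.3, -0.3, 0.4]
grip_width: 0.0555
grasp_force: 0.0
```

>>> servo_tool:
  rotation:
    - [0,0,0]
    - [0,0,0]
    - [0,0,0]
    - [0,0,0]
    - [0,0,0]
    - [0,0,0]
    - [0,0,0]
    - [0,0,0]
    - [0,0,0]
  delta_pos:
    - [0,0,0]
    - [0,0,0]
    - [0,0,0]
    - [0,0,0]
    - [0,0,0]
    - [0,0,0]
    - [0,0,-0.01]
    - [0,0,-0.05]
    - [0,0,-0.09]
  gripper: [0.03,0.03,0.03,0.03,0.03,0.03,0.03,0.03,0.03]

```text
time: 19.92
tool_pos: [0.5625, -0.307, 0.119]
tool_rot: [179.9, -0.1, -171.0]
wrist_force: [1.5, 0.9, 0.1]
grip_width: 0.0384
grasp_force: 60.7
```

```bash
python3 go.py .443,.281,.118,191.3; python3 - <<'E'
from h import *
p=eyes.capture("side");cv2.imwrite("pics/s5.png",cv2.resize(p["color"][180:480,150:470],None,fx=2,fy=2))
E
```

```text
q7 [ 33.  34.  -9.  96.   6.  50. 120.] t 19.9 grip [3.84000e-02 6.07466e+01] pos [ 0.5625 -0.307   0.119 ] [ 1.799e+02 -1.000e-01 -1.710e+02]
.443,.281,.118,191.3 rot [0.001, -0.001, -0.04] d [0.0259, 0.5995, 0.0017]
```

View pics/s5.png

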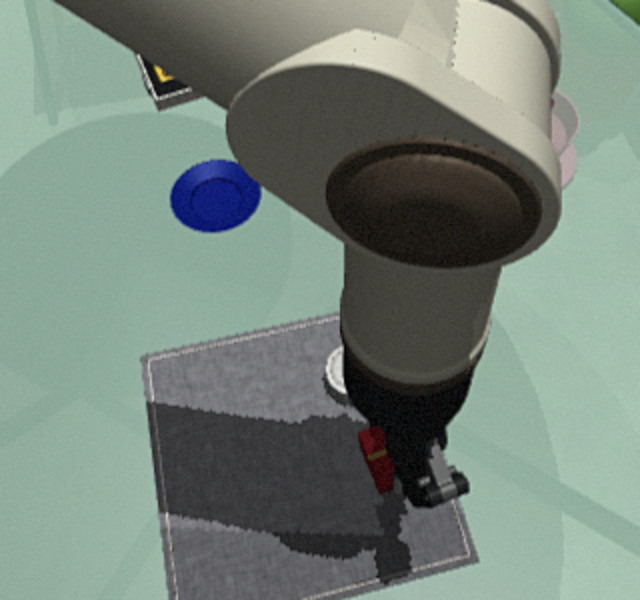

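The ring box is held level by its lid (crop (375,460)).

>>> servo_tool:
  rotation:
    - [0,0,-0.01]
    - [0,0,-0.02]
    - [0,0,-0.03]
    - [0,0,-0.04]
    - [0,0,-0.04]
    - [0,0,-0.04]
    - [0,0,-0.04]
    - [0,0,-0.04]
    - [0,0,-0.04]
    - [0,0,-0.04]
    - [0,0,-0.04]
    - [0,0,-0.04]
    - [0,0,-0.04]
    - [0,0,-0.04]
    - [0,0,-0.04]
    - [0,0,-0.04]
    - [0,0,-0.04]
    - [0,0,-0.04]
    - [0,0,-0.04]
  delta_pos:
    - [0.002,0.05,0]
    - [0.004,0.1,0]
    - [0.006,0.15,0]
    - [0.008,0.2,0]
    - [0.01,0.25,0]
    - [0.012,0.3,0]
    - [0.014,0.35,0]
    - [0.016,0.4,0]
    - [0.018,0.45,0]
    - [0.02,0.5,0]
    - [0.023,0.55,0]
    - [0.026,0.599,0]
    - [0.026,0.599,0]
    - [0.026,0.599,0]
    - [0.026,0.599,0.03]
    - [0.026,0.599,0.055]
    - [0.026,0.599,0.075]
    - [0.026,0.599,0.075]
    - [0.026,0.599,0.075]
  gripper: [0.03,0.03,0.03,0.03,0.03,0.03,0.03,0.03,0.03,0.03,0.03,0.03,0.03,0.03,0.03,0.03,0.03,0.03,0.03]

```text
time: 22.35
tool_pos: [0.4444, 0.2794, 0.0439]
tool_rot: [-180.0, 0.0, -168.8]
wrist_force: [0.8, -0.0, -0.7]
grip_width: 0.0387
grasp_force: 60.7
```

```bash
python3 go.py .443,.281,.034,191.3; python3 - <<'E'
from h import *
p=eyes.capture("side");cv2.imwrite("pics/s6.png",cv2.resize(p["color"][130:270,170:340],None,fx=4,fy=4))
E
```

```text
q7 [-23.  32. -15. 115.  14.  35.  54.] t 22.4 grip [3.87000e-02 6.07491e+01] pos [0.4444 0.2794 0.0439] [-180.     0.  -168.8]
.443,.281,.034,191.3 rot [-0.0, 0.001, -0.002] d [0.001, 0.0019, 0.0099]
```

View pics/s6.png

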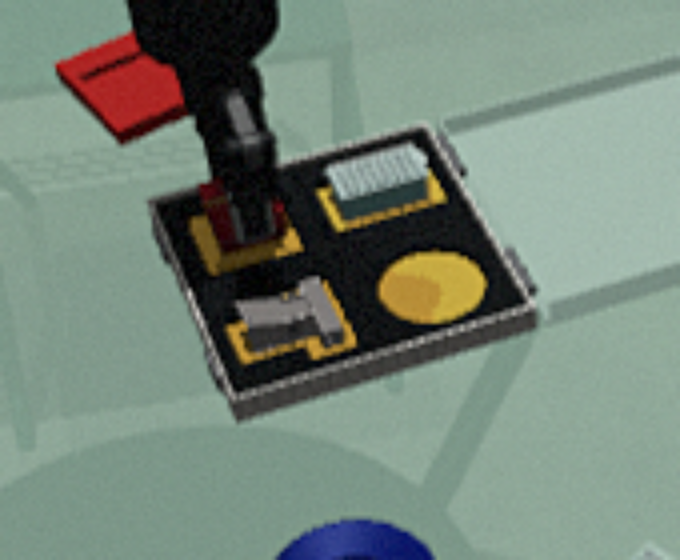

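The clip is seated in the tee pocket (crop (290,310)) and the ring box is over the square pocket (245,220).

>>> servo_tool:
  rotation:
    - [0,0,0]
    - [0,0,0]
    - [0,0,0]
    - [0,0,0]
    - [0,0,0]
    - [0,0,0]
    - [0,0,0]
    - [0,0,0]
    - [0,0,0]
    - [0,0,0]
  delta_pos:
    - [0,0.001,0.005]
    - [0,0.001,0.009]
    - [0,0.001,0.01]
    - [0,0.001,0.01]
    - [0,0.001,0.01]
    - [0,0.001,0.01]
    - [0,0.001,0.01]
    - [0,0.001,0]
    - [0,0.001,-0.04]
    - [0,0.001,-0.08]
  gripper: [0.03,0.03,0.03,0.03,0.048,0.048,0.048,0.048,0.06,0.07]

```text
time: 23.65
tool_pos: [0.443, 0.2811, 0.1244]
tool_rot: [-180.0, -0.1, -168.7]
wrist_force: [0.8, -0.1, -0.0]
grip_width: 0.0706
grasp_force: 0.0
```

```bash
python3 go.py .5577,-.2039,.12,180; python3 - <<'E'
from h import *
p=eyes.capture("side")
for d in models.masks_of(p,"tin_mid")[:2]: print(d["conf"],d["location"],at(p,d["location"],.02))
E
```

```text
q7 [-21.  25. -18. 113.  11.  44.  57.] t 23.6 grip [0.0706 0.    ] pos [0.443  0.2811 0.1244] [-1.800e+02 -1.000e-01 -1.687e+02]
.5577,-.2039,.12,180 rot [-0.0, -0.001, 0.197] d [-0.0173, -0.498, 0.0045]
0.86 [369.4, 324.2] [ 0.55296893 -0.20844734  0.02      ]
```

>>> servo_tool:
  rotation:
    - [0,0,0.1]
    - [0,0,0.197]
    - [0,0,0.197]
    - [0,0,0.197]
    - [0,0,0.197]
    - [0,0,0.197]
    - [0,0,0.197]
    - [0,0,0.197]
    - [0,0,0.197]
    - [0,0,0.197]
    - [0,0,0.197]
    - [0,0,0.197]
    - [0,0,0.197]
    - [0,0,0.197]
    - [0,0,0.197]
    - [0,0,0.197]
    - [0,0,0.197]
    - [0,0,0.197]
    - [0,0,0.197]
    - [0,0,0.197]
  delta_pos:
    - [-0.017,-0.498,0.003]
    - [-0.017,-0.498,0.003]
    - [-0.017,-0.498,0.003]
    - [-0.017,-0.498,0.003]
    - [-0.017,-0.498,0.003]
    - [-0.017,-0.498,0.003]
    - [-0.017,-0.498,0.003]
    - [-0.017,-0.498,0.003]
    - [-0.017,-0.498,0.003]
    - [-0.017,-0.498,0.003]
    - [-0.017,-0.498,0.003]
    - [-0.017,-0.498,0.003]
    - [-0.017,-0.498,0.003]
    - [-0.017,-0.498,0.03]
    - [-0.017,-0.498,0.06]
    - [-0.017,-0.498,0.085]
    - [-0.017,-0.498,0.095]
    - [-0.017,-0.498,0.095]
    - [-0.017,-0.498,0.095]
    - [-0.017,-0.498,0.095]
  gripper: [0.08,0.08,0.08,0.08,0.08,0.08,0.08,0.08,0.08,0.08,0.08,0.08,0.08,0.08,0.08,0.08,0.08,0.08,0.08,0.06]

```text
time: 26.25
tool_pos: [0.5585, -0.2042, 0.0294]
tool_rot: [-180.0, 0.1, -180.0]
wrist_force: [-0.1, 0.3, 0.5]
grip_width: 0.0642
grasp_force: 0.0
```

>>> servo_tool:
  rotation:
    - [0,0,0]
    - [0,0,0]
    - [0,0,0]
    - [0,0,0]
    - [0,0,0]
    - [0,0,0]
    - [0,0,0]
    - [0,0,0]
    - [0,0,0]
  delta_pos:
    - [0,0,0]
    - [0,0,0]
    - [0,0,0]
    - [0,0,0]
    - [0,0,0]
    - [0,0,0]
    - [0,0,-0.01]
    - [0,0,-0.05]
    - [0,0,-0.09]
  gripper: [0.035,0.035,0.035,0.035,0.035,0.035,0.035,0.035,0.035]

```text
time: 27.38
tool_pos: [0.5572, -0.2037, 0.1194]
tool_rot: [180.0, -0.0, -180.0]
wrist_force: [0.9, -0.8, 0.6]
grip_width: 0.0435
grasp_force: 61.1
```

```bash
python3 go.py .543,.2145,.118,191.3; python3 - <<'E'
from h import *
p=eyes.capture("side");cv2.imwrite("pics/s7.png",cv2.resize(p["color"][130:480,170:470],None,fx=1.7,fy=1.7))
E
```

```text
q7 [ 24.  30.  -8. 103.   5.  47. 103.] t 27.4 grip [4.35000e-02 6.11174e+01] pos [ 0.5572 -0.2037  0.1194] [ 180.   -0. -180.]
.543,.2145,.118,191.3 rot [0.0, -0.001, -0.197] d [0.0141, 0.4182, 0.0015]
```

View pics/s7.png

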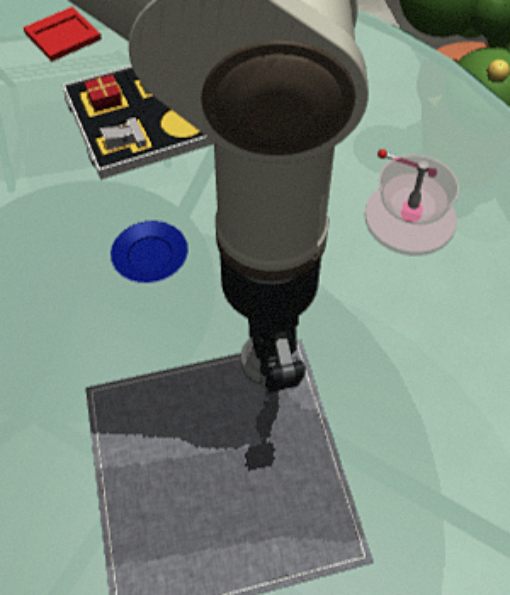

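The ring box is in its pocket (crop (102,93)) and the tin is held level (255,360).

>>> servo_tool:
  rotation:
    - [0,0,-0.1]
    - [0,0,-0.197]
    - [0,0,-0.197]
    - [0,0,-0.197]
    - [0,0,-0.197]
    - [0,0,-0.197]
    - [0,0,-0.197]
    - [0,0,-0.197]
    - [0,0,-0.197]
    - [0,0,-0.197]
    - [0,0,-0.197]
    - [0,0,-0.197]
    - [0,0,-0.197]
    - [0,0,-0.197]
    - [0,0,-0.197]
    - [0,0,-0.197]
  delta_pos:
    - [0.002,0.05,0]
    - [0.004,0.1,0]
    - [0.006,0.15,0]
    - [0.008,0.2,0]
    - [0.01,0.25,0]
    - [0.011,0.3,0]
    - [0.012,0.35,0]
    - [0.013,0.39,0]
    - [0.014,0.418,0]
    - [0.014,0.418,0]
    - [0.014,0.418,0]
    - [0.014,0.418,0.03]
    - [0.014,0.418,0.055]
    - [0.014,0.418,0.075]
    - [0.014,0.418,0.075]
    - [0.014,0.418,0.075]
  gripper: [0.035,0.035,0.035,0.035,0.035,0.035,0.035,0.035,0.035,0.035,0.035,0.035,0.035,0.035,0.035,0.035]

```text
time: 29.42
tool_pos: [0.5442, 0.214, 0.0439]
tool_rot: [180.0, 0.1, -168.7]
wrist_force: [0.3, 0.6, -1.0]
grip_width: 0.0434
grasp_force: 61.2
```

```bash
python3 go.py .543,.2145,.034,191.3; python3 - <<'E'
from h import *
p=eyes.capture("side");cv2.imwrite("pics/s8.png",cv2.resize(p["color"][130:270,170:340],None,fx=4,fy=4))
E
```

```text
q7 [-14.  36. -13. 106.  12.  39.  67.] t 29.4 grip [4.34000e-02 6.11779e+01] pos [0.5442 0.214  0.0439] [ 1.800e+02  1.000e-01 -1.687e+02]
.543,.2145,.034,191.3 rot [0.0, 0.001, -0.001] d [0.0011, 0.0007, 0.0099]
```

View pics/s8.png

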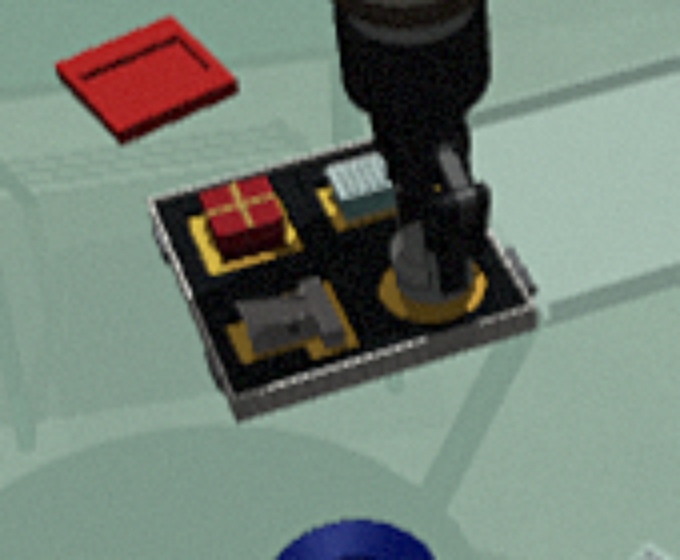

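The ring box and clip are seated, and the tin is over the round pocket (crop (435,265)). I lower it, let go and back away.

>>> servo_tool:
  rotation:
    - [0,0,0]
    - [0,0,0]
    - [0,0,0]
    - [0,0,0]
    - [0,0,0]
    - [0,0,0]
    - [0,0,0]
    - [0,0,0]
    - [0,0,0]
    - [0,0,0]
    - [0,0,0]
    - [0,0,0]
    - [0,0,0]
    - [0,0,0]
    - [0,0,0]
    - [0,0,0]
    - [0,0,0]
  delta_pos:
    - [0,0,0.005]
    - [0,0,0.009]
    - [0,0,0.01]
    - [0,0,0.01]
    - [0,0,0.01]
    - [0,0,0.01]
    - [0,0,0.01]
    - [0,0,0]
    - [0,0,-0.04]
    - [0,0,-0.08]
    - [0,0,-0.13]
    - [0,0,-0.18]
    - [0,-0.06,-0.2]
    - [0,-0.12,-0.2]
    - [0,-0.18,-0.2]
    - [0,-0.2,-0.2]
    - [0,-0.2,-0.2]
  gripper: [0.035,0.035,0.035,0.035,0.052,0.052,0.052,0.052,0.055,0.06,0.06,0.06,0.06,0.06,0.06,0.06,0.06]

```text
time: 31.6
tool_pos: [0.5829, 0.0164, 0.2436]
tool_rot: [-180.0, 0.0, -168.9]
wrist_force: [0.5, 1.0, 0.6]
grip_width: 0.06
grasp_force: 0.0
```

```bash
python3 - <<'E'
from fit import *
P={n:eyes.capture(n) for n in("top","side")}
cv2.imwrite("pics/s9.png",np.hstack([cv2.resize(P["top"]["color"][220:350,170:295],(390,406)),cv2.resize(P["side"]["color"][150:250,190:320],(400,406))]))
G={"tin_mid":(.543,.2145),"bead_box_mid":(.526,.298),"ring_box_mid":(.443,.281),"clip_mid":(.460,.198)}
for t,g in G.items():
  for n,p in P.items():
    for d in models.masks_of(p,t):
        if np.hypot(*(at(p,d["location"],.02)[:2]-g))<.03:
            b=fit([(p,d["mask"])],OBJ[t],.0085,g,circle=t[0]=="t");print(t,n,b.x[:2].round(4),np.degrees(b.x[2]).round(1),round(b.fun,3),"off mm",round(1e3*np.hypot(*(b.x[:2]-g)),1));break
E
```

```text
tin_mid top [0.5442 0.214 ] 3.8 0.06 off mm 1.3
tin_mid side [0.543  0.2116] 8.0 0.066 off mm 2.9
bead_box_mid top [0.5254 0.2966] 11.3 0.069 off mm 1.5
bead_box_mid side [0.5228 0.2944] 12.2 0.13 off mm 4.8
ring_box_mid top [0.4443 0.2799] 11.4 0.058 off mm 1.7
ring_box_mid side [0.4433 0.2809] 11.5 0.067 off mm 0.3
clip_mid top [0.4606 0.1978] 10.9 0.147 off mm 0.6
clip_mid side [0.4593 0.1981] 11.9 0.188 off mm 0.7
```

View pics/s9.png

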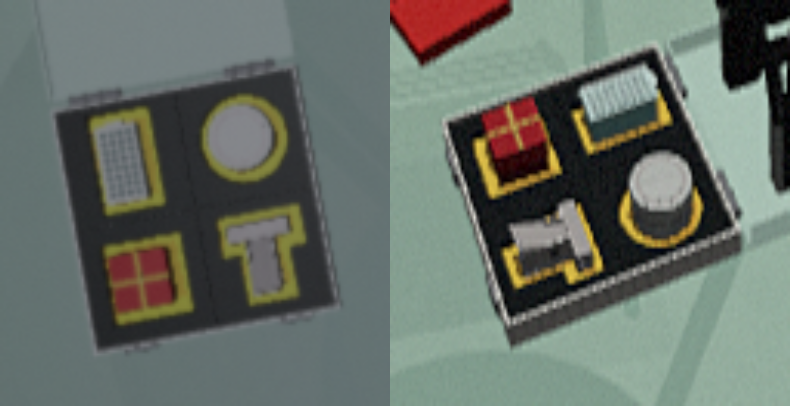

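All four parts lie flat and centred in their own pockets, and the gripper is clear.

```bash
python3 -c "
from station import bot
print(bot.job_done())"
```

```text
the job is handed in; nothing more can be done
None
```

I packed the tin, bead box, ring box and clip flat in their own pockets, each measuring within about 5 mm of centre, without going near the plate or spinner, and handed the job in at about 32 s; no verdict came back.

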